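# Walk the heating block round to the analyser's fence

## Task

The heavy aluminium heating block stands crosswise on the analyser deck. Push its corners in turn with the fingertips to walk it round roughly on the spot (its middle shifting no more than about 7 cm), without touching the blue fence, until a long side squarely faces the fence; then push it straight on until that long side lies flush against the fence, within the fence's length. Only slide the block, never lift or tip it, and leave the bottles, jar and cup where they stand.

Things in the scene. Friction and masses are not known exactly. Their poses are not given: they have to be found in the camera images.
- block: heavy loose aluminium block with twelve dark wells on top: 96 mm (its x) by 132 mm (its y), 46 mm high, about 0.9 kg, on four 4 mm high feet 28 mm (x) and 38 mm (y) from its middle; sliding takes 5 to 12 N. Origin: centre of its underside at deck level, z up. Both long sides (x = +-48 mm) are equally good. It starts with its long way within 36 degrees of square across to the fence
- fence: fixed straight blue metal bar on the deck, 300 mm long (its y), 14 mm thick (its x), 30 mm high. Origin at deck level, midway along the face that looks to the block; its x points away from the block and the robot, so the face is the plane x = 0 and the block stands at negative x. Screwed down by two feet on the far side (reaching x = 44 mm)
- bottle_a: bystander, leave alone: small brown wedge-shaped reagent bottle with white cap and orange label, 62 x 30 mm, 65 mm tall, loose, off the left end of the fence; origin at the centre of its underside, z up
- bottle_b: bystander, leave alone: small brown wedge-shaped reagent bottle with white cap and red label, 62 x 30 mm, 65 mm tall, loose, off the right end of the fence; origin at the centre of its underside, z up
- bottle_c: bystander, leave alone: small brown wedge-shaped reagent bottle with white cap and orange label, 62 x 30 mm, 65 mm tall, loose, behind the fence; origin at the centre of its underside, z up
- bottle_d: bystander, leave alone: small brown wedge-shaped reagent bottle with white cap and red label, 62 x 30 mm, 65 mm tall, loose, on the deck to the robot's left; origin at the centre of its underside, z up
- jar: bystander, leave alone: amber jar with white cap, 48 mm across, 58 mm tall, loose, behind the fence; origin at the centre of its underside
- cup: bystander, leave alone: small white open sample cup, 52 mm across, 40 mm tall, loose, on the deck to the robot's right; origin at the centre of its underside
Mind the look-alikes: they are no part of the job. Of the things shaped like the block, the aluminium one is meant.

How it is judged:
On the way:
1. the block has been turned on the spot: a long side faces the fence within 0.2 rad, still clear of the fence, its middle within 80 mm of where it started (angle between the y axis of block and the y axis of fence, either way round below 0.2 rad and x of block in the frame of fence below -0.053 m and distance of block from where it was at the start of the episode below 0.08 m and contact force between block and fence below 0.3 N), for 0.2 s.
At the end, for the whole second after the job is handed in: the block stands at rest on the deck with a long side flush against the fence: parallel within 0.05 rad, gap at most 4 mm, its whole long side within the length of the fence (angle between the y axis of block and the y axis of fence, either way round below 0.05 rad and x of block in the frame of fence between -0.052 and -0.044 m and y of block in the frame of fence between -0.084 and 0.084 m and angle between block's own z axis and vertical below 0.04 rad and height (world z) of block below 0.004 m and linear speed of block below 0.01 m/s); the robot touches nothing.
It fails at once if the block is lifted or tipped (more than 10 mm or 0.12 rad) (height (world z) of block above 0.01 m or angle between block's own z axis and vertical above 0.12 rad).
It fails at once if the block strikes the fence while still more than 0.2 rad askew (contact force between block and fence above 0.5 N and angle between the y axis of block and the y axis of fence, either way round above 0.2 rad).
It fails at once if a bottle, the jar or the cup is shifted more than 15 mm or tipped (distance of any of bottle_a, bottle_b, bottle_c, bottle_d, jar, cup from where it was at the start of the episode above 0.015 m or angle between any of bottle_a, bottle_b, bottle_c, bottle_d, jar, cup's own z axis and vertical above 0.25 rad).
It also fails if it takes over 72 s, if anything falls off the work surface, if the arm or the gripper's body presses on something with over 40 N, if the wrist force passes 120 N, or if a joint passes its speed limit or range.

## Robot

A 7-joint arm with a two-finger parallel gripper is mounted at the origin on the work surface. World frame = base frame: x ahead of the robot, y to its left, z up, the work surface at z = 0. Lengths are in m, angles in rad, forces in N, time in s.
With the tool pointing down it reaches from about 0.35 to 0.9 m from the base axis. Payload 19.9 kg.
Tool frame: the origin (TCP) lies at the very end of the fingers, on their centre line; the grasp point (between the pads) lies 19 mm behind it (env.pinch_z is the distance from the TCP to the grasp point, in m); y points along the fingers, z is the direction in which the jaws open and shut, and the axes are right-handed (so a half turn about y gives the same grasp; the last joint's range is limited). The gripper opens to 94 mm and grips with 3 to 60 N. Pads are 16 mm wide; open, the fingers measure 119 mm over their backs; the gripper's body (75 mm by 177 mm) begins 78 mm behind the grasp point.
Start: joints at [1.288, 0.417, -0.01, 1.614, 0.005, 1.111, -0.053], TCP at [0.15, -0.607, 0.205] pointing down, gripper open.
Joint ranges: [-2.81, 2.81], [-0.39, 2.02], [-1.27, 1.25], [0.06, 2.57], [-1.19, 4.33], [0.19, 2], [-2.82, 2.82]. Speed limits (rad/s): [1.89, 1.89, 2.39, 2.39, 3.01, 3.01, 3.01].

## Interface

Orientations are given as a unit quaternion [x, y, z, w].
In Python, from station import env gives the robot as it stands. The module is installed in compiled form; this text tells all that it offers.
- The arm moves only by the tool step_arm, never from a script. Its argument "plan" is a list that holds one entry, the list of rows, each a list of 5 numbers: the shift along the world's x, y, z in cm, then the turn about the world's z in units of 6 degrees (1.0 is 6 degrees), then the closure in counts, from 0 (fully open) to 255 (shut). In form: [[[tx, ty, tz, roll, grip], ...]]. A call has 1 to 12 rows; each row is the pose to reach, as a shift and turn from the pose commanded when the call began; what a row does not reach only later rows make up. A row lasts 1/12 s, in which the tool goes at most 41.7 mm and 7.16 degrees, less where a joint would pass 70% of its speed; a pose out of reach is approached as far as the arm can. A call with a gripper value outside its range is refused whole. The fingers move at their own pace and stop on an object; the grip force is fixed at half the most. Time passes only in rows, so rows that repeat a pose let the fingers close. It gives the time, the measured TCP pose, the force and the opening at its end, in the units of the state.
- env.observe(): the state, without advancing time (a new reading comes with each control period).
- env.capture(name): name is "side" or "top"; returns a dict with "pixels" (384x512x3 uint8, red, green, blue), "mtx" (3x3 intrinsics, pixels), "world_from_camera" (4x4, takes a point from camera to world coordinates). Camera axes: x right, y down, z forward; pixel columns grow to the right and rows downward; lengths in m; the calibration is good to about 2 mm. A picture is of the moment at which its call begins. There is no depth.
- env.job_done(): hands the job in, once; it reports no verdict.
The state is a dict: "time": time; "qpos": joint angles; "dq": joint speeds; "effort": joint torques, N m; "position": TCP position; "ee_rot": TCP orientation; "wrist_force": force on the tool from outside, world axes, zero at the start; "torque": the same for the moment, N m; "gripper_width": finger opening in m.
Only numpy, scipy, OpenCV 4.12 (cv2) and the standard library are available. Lean on these libraries where they do the work, as an engineer would, in place of code of your own. Each camera call takes 0.05 s, during which the arm holds its last target. There are 200 camera calls.

## Working session

There is one attempt and no reset: what is moved stays moved. The work goes in short steps, Python scripts to look and compute and a tool call to move; the robot and the scene stay as the last step left them, time stands still between calls to the robot, and variables do not carry over. Pictures are saved under pics/ and viewed, about 8 in all and at most 12, crops included, and the job is handed in when it is done.

Besides the shell and the picture viewer there is one more tool, called after "Call:" by a JSON object that holds its "method" and its "body". step_arm: Moves the arm, as the interface text tells. Its arguments: {"type":"object","properties":{"plan":{"type":"array"}},"required":["plan"]}

```bash
mkdir -p pics
cat > h.py <<'E'
import numpy as np, cv2
from station import env
def cap(n,f):
    c=env.capture(n); cv2.imwrite(f'pics/{f}.png',cv2.cvtColor(c['pixels'],cv2.COLOR_RGB2BGR)); return c
def back(c,uv,z):
    uv=np.atleast_2d(uv).astype(float); T=c['world_from_camera']
    d=(T[:3,:3]@np.linalg.inv(c['mtx'])@np.c_[uv,np.ones(len(uv))].T).T
    o=T[:3,3]; return o+d*((z-o[2])/d[:,2])[:,None]
def proj(c,P):
    T=np.linalg.inv(c['world_from_camera']); p=(T[:3,:3]@np.atleast_2d(P).T).T+T[:3,3]
    q=(c['mtx']@p.T).T; return q[:,:2]/q[:,2:]
E
python3 - <<'E'
from h import *
import pickle
a=cap('top','top0');b=cap('side','side0')
for c in (a,b): print(c['mtx'].round(1).tolist(),c['world_from_camera'].round(3).tolist())
print({k:np.round(v,3).tolist() for k,v in env.observe().items()}, env.pinch_z)
E
```

```text
[[480.4, 0.0, 245.5], [0.0, 480.4, 199.2], [0.0, 0.0, 1.0]] [[0.027, -0.997, 0.076, 0.464], [-1.0, -0.026, 0.016, -0.024], [-0.014, -0.077, -0.997, 1.287], [0.0, 0.0, 0.0, 1.0]]
[[397.9, 0.0, 257.7], [0.0, 397.9, 195.3], [0.0, 0.0, 1.0]] [[-1.0, -0.004, 0.016, 0.525], [-0.016, 0.597, -0.802, 0.923], [-0.006, -0.803, -0.597, 0.728], [0.0, 0.0, 0.0, 1.0]]
{'time': 0.1, 'qpos': [1.288, 0.418, -0.01, 1.614, 0.005, 1.111, -0.053], 'dq': [0.001, -0.0, 0.001, -0.001, 0.001, -0.0, 0.0], 'effort': [0.002, -85.258, 0.64, -42.67, -0.049, 0.016, 0.0], 'position': [0.15, -0.607, 0.205], 'ee_rot': [-0.085, 0.702, -0.702, 0.085], 'wrist_force': [0.682, -0.4, -0.732], 'torque': [-0.028, 0.031, -0.026], 'gripper_width': 0.095} 0.0188
```

View pics/top0.png

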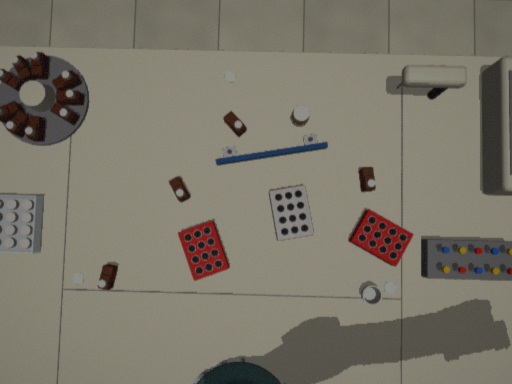

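View pics/side0.png

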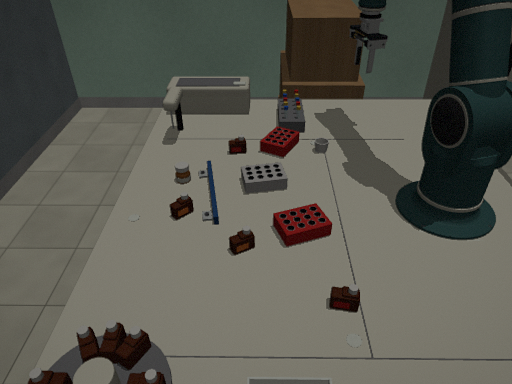

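The top view shows the aluminium block at about (291,212) and the fence running from (217,161) to (327,145). The red blocks are at (204,250) and (381,238), the cup is at (370,293), and the bottles are at (180,188) and (367,179). Next I'll measure them.

```bash
cat >> h.py <<'E'
def fence(c):
    hsv=cv2.cvtColor(c['pixels'],cv2.COLOR_RGB2HSV).astype(int)
    m=((hsv[...,0]>95)&(hsv[...,0]<125)&(hsv[...,1]>140)&(hsv[...,2]>50)).astype(np.uint8)
    m[:, :200]=0; m[:,350:]=0; m[:120]=0; m[180:]=0
    uv=np.argwhere(m)[:,::-1]; P=back(c,uv,.030)[:,:2]
    (cx,s,a)=cv2.minAreaRect(P.astype(np.float32)*1000)
    return np.array(cx)/1000,s,a,P
def block(c,g=None,show=None,top=.046):
    # top-face mask: low saturation, then fill wells
    p=c['pixels']; hsv=cv2.cvtColor(p,cv2.COLOR_RGB2HSV).astype(int)
    m=((hsv[...,1]<SAT)&(hsv[...,2]>120)).astype(np.uint8)
    roi=np.zeros_like(m); roi[158:262,235:345]=1; m*=roi
    m=cv2.morphologyEx(m,cv2.MORPH_OPEN,np.ones((2,2),np.uint8))
    cs,_=cv2.findContours(m,cv2.RETR_EXTERNAL,cv2.CHAIN_APPROX_NONE)
    k=max(cs,key=cv2.contourArea)[:,0,:]
    P=back(c,k,top)[:,:2]; cx,s,a=cv2.minAreaRect((P*1000).astype(np.float32))
    box=cv2.boxPoints((cx,s,a))/1000
    e1=box[1]-box[0]; e2=box[2]-box[1]; e=e1 if np.linalg.norm(e1)>np.linalg.norm(e2) else e2
    th=np.arctan2(e[1],e[0])%np.pi
    return np.array(cx)/1000,s,th,k,box
SAT=28
E
python3 - <<'E'
from h import *
c=cap('top','top1'); hsv=cv2.cvtColor(c['pixels'],cv2.COLOR_RGB2HSV)
print(hsv[188:236:4,265:320:6].tolist()[5]); print(hsv[230,250],hsv[212,291])
f=fence(c); print('fence',f[:3]); 
P=f[3]; d=cv2.fitLine((P*1000).astype(np.float32),cv2.DIST_L2,0,.01,.01).ravel(); print('line',d)
b=block(c); print('block',b[0],b[1],np.degrees(b[2])); print(b[4])
for n,uv,z in [('a',(180,190),.03),('b',(368,180),.03),('c',(235,124),.03),('d',(108,276),.03),('jar',(301,115),.055),('cup',(370,294),.04)]: print(n,back(c,uv,z).round(3)[0,:2])
v=c['pixels'].copy(); cv2.polylines(v,[np.round(proj(c,np.c_[b[4],np.full(4,.046)])).astype(int)],1,(255,0,255)); 
v[tuple(b[3].T[::-1])]=(0,255,0)
cv2.imwrite('pics/m1.png',cv2.resize(v[100:320,140:420,::-1],None,fx=2.8,fy=2.8,interpolation=0))
E
```

```text
[[28, 31, 141], [21, 27, 94], [150, 9, 57], [0, 11, 47], [130, 23, 34], [25, 12, 133], [30, 6, 86], [17, 17, 132], [24, 34, 143], [27, 32, 142]]
[ 24  35 140] [  9  13 135]
fence (array([ 0.68397113, -0.06914984]), (11.545441627502441, 292.2120666503906), 10.350268363952637)
line [ 1.7936713e-01 -9.8378223e-01  6.8408081e+02 -6.9218750e+01]
block [ 0.52452753 -0.12650999] (129.4603271484375, 92.93257141113281) 11.277177
[[ 0.45196038 -0.09359919]
 [ 0.47013384 -0.18473747]
 [ 0.59709466 -0.15942079]
 [ 0.5789212  -0.0682825 ]]
a [0.58  0.169]
b [ 0.619 -0.324]
c [0.76  0.029]
d [0.35  0.348]
jar [ 0.782 -0.143]
cup [ 0.325 -0.329]
```

View pics/m1.png

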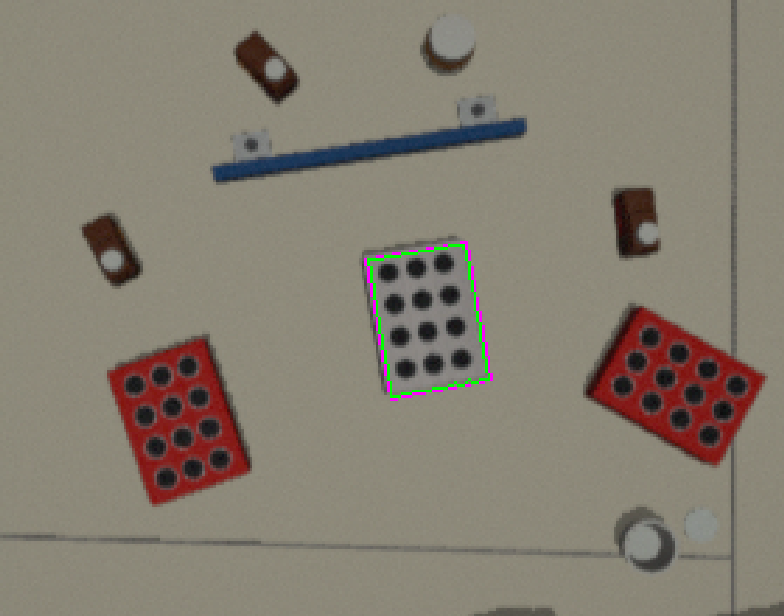

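Call:
{"method": "step_arm", "body": {"plan": [[[3.6,3.5,0,0,255],[7.2,7,0,0,255],[10.8,10.5,0,0,255],[14.4,14,0,0,255],[18,17.5,0,0,255],[21.6,21,0,0,255],[25.2,24.5,0,0,255],[28.8,28,0,0,255],[32.4,31.5,0,0,255],[36,35,0,0,255],[39.6,38.5,0,0,255],[43.6,42.0,-3,0,255]]]}}

```text
time: 1.15
position: [0.5098, -0.2578, 0.1983]
ee_rot: [0.085, -0.702, 0.702, -0.086]
wrist_force: [0.1, -0.8, 0.1]
gripper_width: 0.0171
```

```bash
cat > plan.py <<'E'
# python3 plan.py th_deg cx cy side deg : side=+1 pushes far end (long-axis + direction) from right, -1 other end; CCW by deg
import sys; from h import *
from scipy.spatial.transform import Rotation as R
def plan(c,th,side,deg,h=.052,roc=.040,half=.0125,gap=.012):
    u=side*np.array([np.cos(th),np.sin(th)]); n=np.array([u[1],-u[0]])  # n: outward normal on the side to push from (CCW)
    p=c+u*h+n*(.048+half); o=c-u*roc
    s=env.observe(); pos=np.array(s['position']); z=R.from_quat(s['ee_rot']).as_matrix()[:,2]
    ja=np.degrees(np.arctan2(z[1],z[0])); want=np.degrees(np.arctan2(n[1],n[0])); dr=(want-ja+90)%180-90
    print('tcp',pos.round(4),'jaw',ja.round(1),'roll units needed',round(dr/6,2))
    print('start shift cm',((p+n*gap-pos[:2])*100).round(2),'z to .014:',round((.014-pos[2])*100,2))
    for k in range(0,7):
        a=np.radians(deg*k/6); M=np.array([[np.cos(a),-np.sin(a)],[np.sin(a),np.cos(a)]])
        print('push',((o+M@(p-o)-p-n*gap)*100).round(2),'roll',round(deg*k/36,2))
    M=M; print('c end',(o+M@(c-o)).round(3))
E
python3 - <<'E'
from plan import *
print(env.observe()['gripper_width'],env.observe()['time'])
plan(np.array([.5245,-.1265]),np.radians(11.3),1,23)
E
```

```text
0.01709498414834145 1.15
tcp [ 0.5098 -0.2578  0.1983] jaw -76.1 roll units needed -0.43
start shift cm [7.99 7.04] z to .014: -18.43
push [-0.24  1.18] roll 0.0
push [0.02 1.87] roll 0.64
push [0.22 2.58] roll 1.28
push [0.38 3.29] roll 1.92
push [0.49 4.02] roll 2.56
push [0.56 4.76] roll 3.19
push [0.57 5.49] roll 3.83
c end [ 0.518 -0.112]
```

Call:
{"method": "step_arm", "body": {"plan": [[[2,1.8,-2,0,255],[4,3.5,-4,0,255],[6,5.2,-6,0,255],[8.0,7.0,-8,0,255],[8.0,7.0,-10,-0.4,255],[8.0,7.0,-10,-0.4,255],[8.0,7.0,-10,-0.4,255]]]}}

```text
time: 1.73
position: [0.5873, -0.1895, 0.0965]
ee_rot: [-0.072, 0.704, -0.703, 0.07]
wrist_force: [0.0, -1.2, -0.6]
gripper_width: 0.0004
```

Run:
```python
from plan import *
print(env.observe()['gripper_width'],env.observe()['time'])
plan(np.array([.5245,-.1265]),np.radians(11.3),1,23)
```

```text
0.00042993722349826463 1.7333
tcp [ 0.5873 -0.1895  0.0965] jaw -78.5 roll units needed -0.03
start shift cm [0.24 0.21] z to .014: -8.25
push [-0.24  1.18] roll 0.0
push [0.02 1.87] roll 0.64
push [0.22 2.58] roll 1.28
push [0.38 3.29] roll 1.92
push [0.49 4.02] roll 2.56
push [0.56 4.76] roll 3.19
push [0.57 5.49] roll 3.83
c end [ 0.518 -0.112]
```

Call:
{"method": "step_arm", "body": {"plan": [[[0.2,0.1,-3.5,0,255],[0.2,0.1,-7,0,255],[0.2,0.1,-8,0,255],[0.0,0.9,-8,0,255],[0.0,1.4,-8,0,255],[0.2,2.0,-8,0.6,255],[0.4,2.7,-8,1.2,255],[0.6,3.4,-8,1.9,255],[0.7,4.2,-8,2.5,255],[0.8,4.9,-8,3.1,255],[0.8,5.7,-8,3.8,255],[0.8,5.7,-8,3.8,255]]]}}

```text
time: 2.73
position: [0.5976, -0.1309, 0.02]
ee_rot: [0.209, -0.675, 0.676, -0.211]
wrist_force: [0.1, 0.4, 0.3]
gripper_width: 0.0004
```

Call:
{"method": "step_arm", "body": {"plan": [[[0.5,-1.0,0,0,255],[0.5,-1.5,2,0,255],[0.5,-1.5,6,0,255],[-2,-4,8,0,255],[-4,-8,8,0,255],[-4,-8,8,0,255]]]}}

```text
time: 3.23
position: [0.5536, -0.2212, 0.0995]
ee_rot: [0.205, -0.675, 0.679, -0.205]
wrist_force: [0.1, -2.9, 0.0]
gripper_width: 0.0006
```

```bash
cat > look.py <<'E'
from plan import *
def look(name):
    c=cap('top',name); b=block(c)
    v=c['pixels'].copy(); v[tuple(b[3].T[::-1])]=(0,255,0)
    cv2.imwrite(f'pics/{name}m.png',cv2.resize(v[100:320,140:420,::-1],None,fx=2.8,fy=2.8,interpolation=0))
    F=np.array([.677,-.0704]); x=np.array([.984,.179]); y=np.array([-.179,.984])
    print('block',b[0].round(4),np.round(b[1],1),np.degrees(b[2]).round(1),'fence frame',((b[0]-F)@x).round(4),((b[0]-F)@y).round(4),'to turn',(100.3-np.degrees(b[2])).round(1),'moved',np.linalg.norm(b[0]-[.5245,-.1265]).round(4),'t',round(env.observe()['time'],2))
    return b
E
python3 - <<'E'
from look import *
b=look('p1'); plan(b[0],b[2],-1,23)
E
```

```text
block [ 0.5198 -0.1101] [133.   95.1] 32.4 fence frame -0.1618 -0.0109 to turn 67.9 moved 0.0171 t 3.28
tcp [ 0.5544 -0.2188  0.0988] jaw -56.3 roll units needed -0.22
start shift cm [-11.73  14.21] z to .014: -8.48
push [ 0.64 -1.01] roll 0.0
push [ 0.66 -1.75] roll 0.64
push [ 0.72 -2.48] roll 1.28
push [ 0.83 -3.21] roll 1.92
push [ 0.99 -3.93] roll 2.56
push [ 1.19 -4.64] roll 3.19
push [ 1.45 -5.33] roll 3.83
c end [ 0.531 -0.122]
```

View pics/p1m.png

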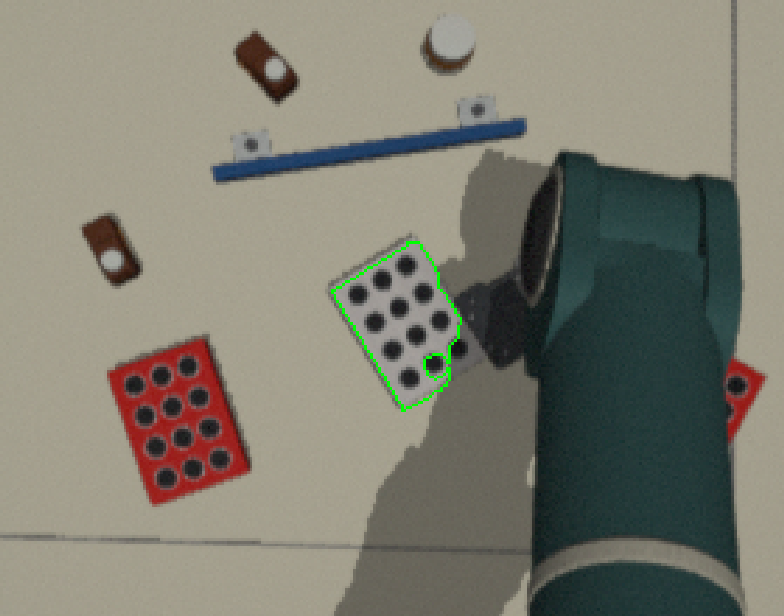

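The mask follows the block's outline (corners at about (333,292), (415,240) and (402,410) in the crop). The block has turned 21° and moved 17 mm. Next I push the near end from the left.

Call:
{"method": "step_arm", "body": {"plan": [[[-2.5,3,0,0,255],[-5,6,0,0,255],[-7.5,9,0,0,255],[-10,12,0,0,255],[-11.7,14.2,0,-0.2,255],[-11.7,14.2,0,-0.2,255],[-11.7,14.2,0,-0.2,255],[-11.7,14.2,0,-0.2,255]]]}}

```text
time: 3.95
position: [0.4401, -0.0712, 0.0978]
ee_rot: [0.2, -0.678, 0.678, -0.201]
wrist_force: [0.1, 0.0, 0.4]
gripper_width: 0.0004
```

Run:
```python
from look import *
b=look('p1b'); plan(np.array([.5198,-.1101]),np.radians(32.4),-1,35)
```

```text
block [ 0.5361 -0.1117] [103.1  74.8] 32.7 fence frame -0.146 -0.0154 to turn 67.6 moved 0.0188 t 4.0
tcp [ 0.4401 -0.0713  0.0975] jaw -57.1 roll units needed -0.09
start shift cm [-0.31 -0.54] z to .014: -8.35
push [ 0.64 -1.01] roll 0.0
push [ 0.68 -2.13] roll 0.97
push [ 0.83 -3.24] roll 1.94
push [ 1.1  -4.33] roll 2.92
push [ 1.47 -5.39] roll 3.89
push [ 1.95 -6.4 ] roll 4.86
push [ 2.53 -7.36] roll 5.83
c end [ 0.538 -0.126]
```

Call:
{"method": "step_arm", "body": {"plan": [[[-0.3,-0.4,-3.5,0,255],[-0.3,-0.5,-7,0,255],[-0.3,-0.5,-8,0,255],[0.3,-1.4,-8,0,255],[0.4,-2.1,-8,0.5,255],[0.4,-2.9,-8,1.2,255],[0.6,-3.8,-8,2.0,255],[0.8,-4.8,-8,2.9,255],[1.2,-5.9,-8,3.9,255],[1.7,-6.9,-8,4.9,255],[2.2,-7.9,-8,5.8,255],[2.2,-7.9,-8,5.8,255]]]}}

```text
time: 5.0
position: [0.4627, -0.1524, 0.0184]
ee_rot: [0.395, -0.586, 0.587, -0.395]
wrist_force: [-0.6, -0.4, 0.8]
gripper_width: 0.0006
```

Call:
{"method": "step_arm", "body": {"plan": [[[-0.8,1.0,0,0,255],[-1,1.5,2,0,255],[-1,1.5,6,0,255],[-4,4,8,0,255],[-6,7,8,0,255],[-6,10,8,0,255],[-6,10,8,0,255]]]}}

```text
time: 5.58
position: [0.401, -0.0456, 0.0988]
ee_rot: [0.394, -0.586, 0.587, -0.395]
wrist_force: [0.4, 1.0, -0.4]
gripper_width: 0.0007
```

Run:
```python
from look import *
b=look('p2'); plan(b[0],b[2],1,100.3-np.degrees(b[2]))
```

```text
block [ 0.5362 -0.1278] [130.9  93.4] 68.6 fence frame -0.1488 -0.0313 to turn 31.7 moved 0.0118 t 5.63
tcp [ 0.4016 -0.0476  0.0986] jaw -22.2 roll units needed 0.13
start shift cm [22.11 -5.82] z to .014: -8.46
push [-1.12  0.44] roll 0.0
push [-1.74  1.24] roll 0.88
push [-2.44  1.98] roll 1.76
push [-3.2   2.65] roll 2.64
push [-4.01  3.25] roll 3.52
push [-4.88  3.77] roll 4.4
push [-5.8   4.21] roll 5.28
c end [ 0.514 -0.126]
```

View pics/p2m.png

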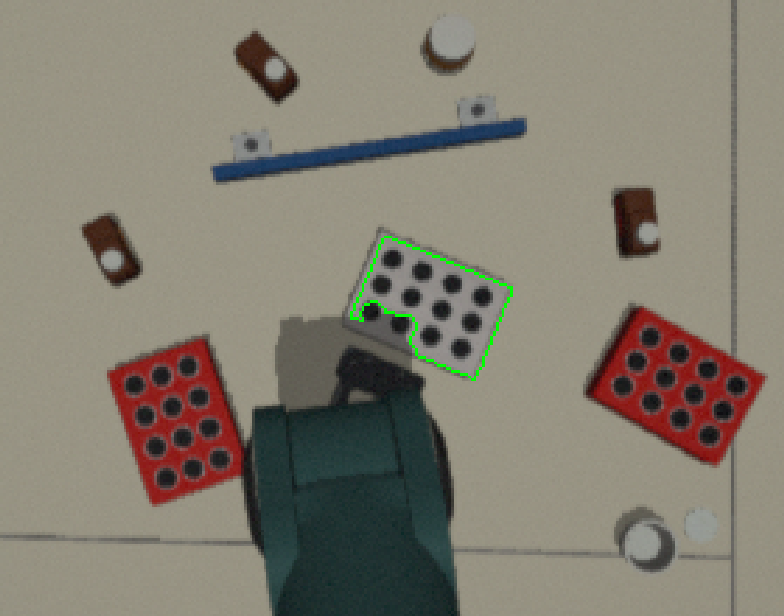

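The block is at 68.6°, 12 mm from where it started, with crop corners at about (385,232), (512,288) and (475,378). Next I push the left end from the fence side, aiming into the gap between the two.

Call:
{"method": "step_arm", "body": {"plan": [[[3.7,-1,0,0,255],[7.4,-2,0,0,255],[11.1,-3,0,0,255],[14.8,-4,0,0,255],[18.5,-4.9,0,0,255],[22.0,-5.8,0,0.1,255],[22.0,-5.8,0,0.1,255],[22.0,-5.8,0,0.1,255],[22.0,-5.8,0,0.1,255]]]}}

```text
time: 6.38
position: [0.6206, -0.1077, 0.0971]
ee_rot: [-0.397, 0.585, -0.585, 0.397]
wrist_force: [0.5, 0.2, -0.2]
gripper_width: 0.0007
```

Run:
```python
from look import *
plan(np.array([.5362,-.1278]),np.radians(68.6),1,32)
```

```text
tcp [ 0.6206 -0.1077  0.0971] jaw -21.7 roll units needed 0.04
start shift cm [0.2  0.19] z to .014: -8.31
push [-1.12  0.44] roll 0.0
push [-1.75  1.25] roll 0.89
push [-2.45  1.99] roll 1.78
push [-3.22  2.67] roll 2.67
push [-4.05  3.27] roll 3.56
push [-4.93  3.8 ] roll 4.44
push [-5.85  4.24] roll 5.33
c end [ 0.514 -0.126]
```

Call:
{"method": "step_arm", "body": {"plan": [[[0.2,0.2,-3.5,0,255],[0.2,0.2,-7,0,255],[0.2,0.2,-8,0,255],[-0.7,0.5,-8,0,255],[-1.1,0.8,-8,0.2,255],[-1.6,1.5,-8,0.9,255],[-2.2,2.2,-8,1.8,255],[-3.0,2.9,-8,2.7,255],[-3.8,3.5,-8,3.5,255],[-4.7,4.0,-8,4.4,255],[-5.6,4.4,-8,5.3,255],[-5.6,4.4,-8,5.3,255]]]}}

```text
time: 7.38
position: [0.5642, -0.0629, 0.0185]
ee_rot: [0.544, -0.451, 0.452, -0.544]
wrist_force: [1.1, -0.5, -0.8]
gripper_width: 0.0008
```

Call:
{"method": "step_arm", "body": {"plan": [[[1.2,0.2,0,0,255],[1.2,0.2,3,0,255],[1.2,0.2,7,0,255],[-2,3,8,0,255],[-5,5,8,0,255],[-9,6,8,0,255],[-13,6,8,0,255],[-16,6,8,0,255],[-16,6,8,0,255],[-16,6,8,0,255]]]}}

```text
time: 8.22
position: [0.4049, -0.0042, 0.0982]
ee_rot: [0.542, -0.453, 0.455, -0.542]
wrist_force: [0.9, 0.1, 0.7]
gripper_width: 0.0004
```

Run:
```python
from look import *
b=look('p3'); plan(b[0],b[2],-1,100.3-np.degrees(b[2])); print(env.observe()['wrist_force'])
```

```text
block [ 0.5092 -0.123 ] [ 94.4 129.9] 101.0 fence frame -0.1745 -0.0218 to turn -0.7 moved 0.0156 t 8.27
tcp [ 0.4061 -0.004   0.0981] jaw 10.1 roll units needed 0.15
start shift cm [  4.2 -18.4] z to .014: -8.41
push [1.18 0.23] roll -0.0
push [1.16 0.24] roll -0.02
push [1.14 0.25] roll -0.04
push [1.12 0.26] roll -0.06
push [1.09 0.26] roll -0.08
push [1.07 0.27] roll -0.1
push [1.05 0.28] roll -0.12
c end [ 0.509 -0.123]
[ 0.24829567 -0.48295461  0.36742647]
```

View pics/p3m.png

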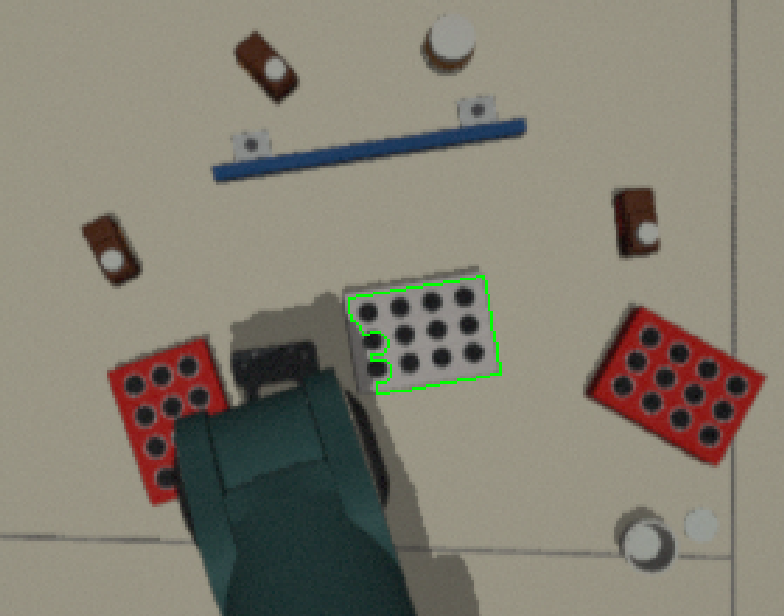

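Checkpoint 1 is met: the block is within 0.7° of square, has moved 16 mm, and is clear of the fence. Next I turn the jaws parallel to the fence and open them, so both fingertips push the back side straight.

Call:
{"method": "step_arm", "body": {"plan": [[[0.3,-1.2,0,-1.1,0],[0.6,-2.4,0,-2.2,0],[0.9,-3.6,0,-3.3,0],[1.2,-4.8,0,-4.4,0],[1.5,-6,0,-5.5,0],[1.8,-7.2,0,-6.6,0],[2.1,-8.4,0,-7.7,0],[2.4,-9.6,0,-8.8,0],[2.7,-10.8,0,-9.9,0],[3,-12,0,-11,0],[3.3,-13.2,0,-12.1,0],[3.3,-13.2,0,-13.2,0]]]}}

```text
time: 9.27
position: [0.4399, -0.1377, 0.0973]
ee_rot: [0.126, -0.696, 0.696, -0.126]
wrist_force: [-0.5, -0.4, 0.1]
gripper_width: 0.0769
```

Call:
{"method": "step_arm", "body": {"plan": [[[0,0,0,-1,0],[0,0,0,-1.8,0],[0,0,0,-1.8,0],[0,0,0,-1.8,0]]]}}

```text
time: 9.6
position: [0.4391, -0.1355, 0.0973]
ee_rot: [-0.064, 0.704, -0.704, 0.064]
wrist_force: [-1.2, -0.8, 0.5]
gripper_width: 0.0939
```

Run:
```python
from look import *
b=look('p4'); s=env.observe(); p=np.array(s['position'][:2]); z=R.from_quat(s['ee_rot']).as_matrix()[:,2]
F=np.array([.677,-.0704]); x=np.array([.984,.179]); y=np.array([-.179,.984])
print(s['position'],s['gripper_width'],np.degrees(np.arctan2(z[1],z[0])),'tcp fence',(p-F)@x,(p-F)@y,np.round(s['qpos'],2))
```

```text
block [ 0.5196 -0.07  ] [56.9 33.6] 1.4 fence frame -0.1548 0.0286 to turn 98.9 moved 0.0567 t 9.65
[ 0.43883954 -0.13540737  0.09721087] 0.0942335221917647 -79.58033960268382 tcp fence -0.24598621271709672 -0.021336527846168053 [ 0.62  0.3  -0.45  2.1   0.19  0.78 -1.33]
```

Call:
{"method": "step_arm", "body": {"plan": [[[0,0,-3.5,0,0],[0,0,-7,0,0],[0,0,-7.9,0,0],[0.8,0.14,-7.9,0,0],[1.48,0.27,-7.9,0,0],[2.1,0.38,-7.9,0,0],[2.8,0.51,-7.9,0,0],[3.6,0.65,-7.9,0,0],[4.4,0.8,-7.9,0,0],[5.2,0.95,-7.9,0,0],[6.0,1.09,-7.9,0,0],[6.8,1.24,-7.9,0,0]]]}}

```text
time: 10.65
position: [0.5071, -0.1232, 0.0194]
ee_rot: [0.063, -0.704, 0.705, -0.063]
wrist_force: [-5.4, -0.7, 2.0]
gripper_width: 0.0942
```

Call:
{"method": "step_arm", "body": {"plan": [[[0.8,0.15,0,0,0],[1.6,0.29,0,0,0],[2.4,0.44,0,0,0],[3.2,0.58,0,0,0],[4.0,0.73,0,0,0],[4.7,0.86,0,0,0],[5.3,0.96,0,0,0],[5.9,1.07,0,0,0],[6.3,1.15,0,0,0],[6.3,1.15,0,0,0]]]}}

```text
time: 11.48
position: [0.5705, -0.1113, 0.019]
ee_rot: [0.063, -0.704, 0.704, -0.064]
wrist_force: [0.3, -0.1, -0.6]
gripper_width: 0.0937
```

Run:
```python
from look import *
s=env.observe(); p=np.array(s['position'][:2]); c=cap('top','p5')
v=c['pixels'][100:320,140:420,::-1]
F=np.array([.677,-.0704]); x=np.array([.984,.179]); y=np.array([-.179,.984])
print(s['position'],s['wrist_force'],'tcp fence',(p-F)@x,(p-F)@y)
cv2.imwrite('pics/p5m.png',cv2.resize(v,None,fx=2.8,fy=2.8,interpolation=0))
```

```text
[ 0.5705132  -0.11129062  0.01899417] [ 0.25453069 -0.12864116 -0.61710947] tcp fence -0.11210242815140058 -0.02117522972879051
```

View pics/p5m.png

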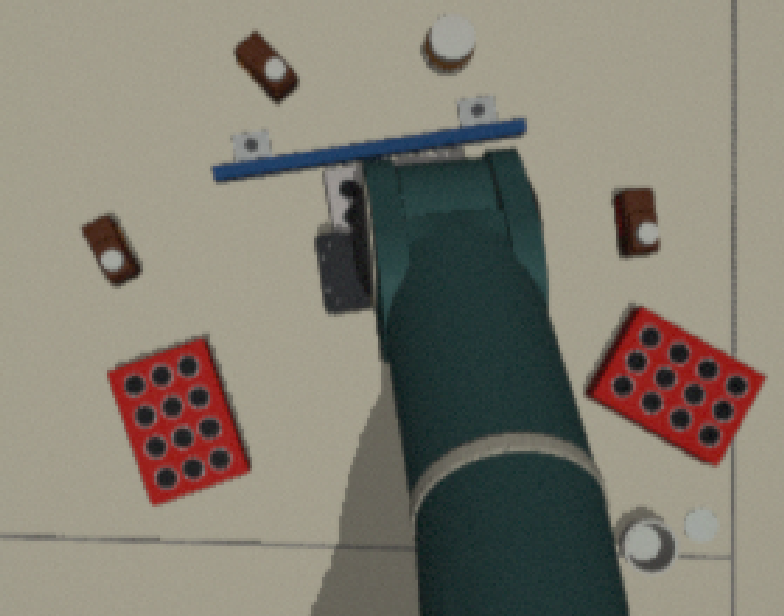

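The block is square and just short of the fence. The arm hides most of it, but the left end shows at about (345,180). I'll creep forward and watch the force.

Call:
{"method": "step_arm", "body": {"plan": [[[0.15,0.03,0,0,0],[0.3,0.05,0,0,0],[0.4,0.07,0,0,0],[0.5,0.09,0,0,0],[0.6,0.11,0,0,0]]]}}

```text
time: 11.95
position: [0.5745, -0.1107, 0.0182]
ee_rot: [0.064, -0.704, 0.704, -0.063]
wrist_force: [-6.1, -1.1, 5.2]
gripper_width: 0.0939
```

Call:
{"method": "step_arm", "body": {"plan": [[[0.1,0.02,0,0,0],[0.2,0.04,0,0,0]]]}}

```text
time: 12.12
position: [0.5765, -0.1103, 0.0182]
ee_rot: [0.064, -0.704, 0.704, -0.063]
wrist_force: [-6.1, -1.3, 5.1]
gripper_width: 0.0942
```

Call:
{"method": "step_arm", "body": {"plan": [[[0.1,0.02,0,0,0],[0.1,0.02,0,0,0]]]}}

```text
time: 12.28
position: [0.5777, -0.1101, 0.0182]
ee_rot: [0.063, -0.704, 0.704, -0.063]
wrist_force: [-4.6, -1.3, 4.3]
gripper_width: 0.0942
```

Call:
{"method": "step_arm", "body": {"plan": [[[0.1,0.02,0,0,0],[0.2,0.04,0,0,0]]]}}

```text
time: 12.45
position: [0.5793, -0.1098, 0.0181]
ee_rot: [0.064, -0.704, 0.704, -0.062]
wrist_force: [-16.6, -2.2, 13.0]
gripper_width: 0.0936
```

Call:
{"method": "step_arm", "body": {"plan": [[[0.1,0.02,0,0,0],[0.2,0.04,0,0,0]]]}}

```text
time: 12.62
position: [0.5793, -0.1098, 0.0179]
ee_rot: [0.065, -0.704, 0.704, -0.061]
wrist_force: [-26.9, -4.3, 19.2]
gripper_width: 0.094
```

Call:
{"method": "step_arm", "body": {"plan": [[[-0.4,-0.07,0,0,0],[-1.5,-0.27,0,0,0],[-3,-0.5,0,0,0],[-4,-0.7,3,0,0],[-7,-1.3,6,0,0],[-10,-2,8,0,0],[-13,-3,8,0,0],[-16,-6,8,0,0],[-18,-9,8,0,0],[-18,-12,8,0,0],[-18,-14,8,0,0],[-18,-14,8,0,0]]]}}

```text
time: 13.62
position: [0.4017, -0.2531, 0.0985]
ee_rot: [0.061, -0.704, 0.705, -0.062]
wrist_force: [-0.1, 0.9, -0.4]
gripper_width: 0.0942
```

Run:
```python
from look import *
c=cap('top','p6'); p=c['pixels']; m=p[130:240,220:340,::-1]
cv2.imwrite('pics/p6m.png',cv2.resize(m,None,fx=5,fy=5,interpolation=0))
hsv=cv2.cvtColor(p,cv2.COLOR_RGB2HSV).astype(int)
k=((hsv[...,1]<28)&(hsv[...,2]>120)).astype(np.uint8); k[:145]=0;k[215:]=0;k[:,:235]=0;k[:,:]*=1;k[:,345:]=0
k=cv2.morphologyEx(k,cv2.MORPH_OPEN,np.ones((2,2),np.uint8))
q=max(cv2.findContours(k,0,1)[0],key=cv2.contourArea)[:,0]
P=back(c,q,.046)[:,:2]; r=cv2.minAreaRect((P*1000).astype(np.float32)); print(r)
f=fence(c); d=cv2.fitLine((f[3]*1000).astype(np.float32),cv2.DIST_L2,0,.01,.01).ravel(); print(d,np.degrees(np.arctan2(d[1],d[0])))
F=np.array([.677,-.0704]); x=np.array([.984,.179]); y=np.array([-.179,.984]); e=np.array(r[0])/1000-F; print(e@x,e@y)
```

```text
((632.1470336914062, -101.12435913085938), (92.68804168701172, 130.67807006835938), 10.276512145996094)
[ 1.8137652e-01 -9.8341376e-01  6.8361011e+02 -6.2047565e+01] -79.55005
-0.04963497913208014 -0.022204088415527328
```

View pics/p6m.png

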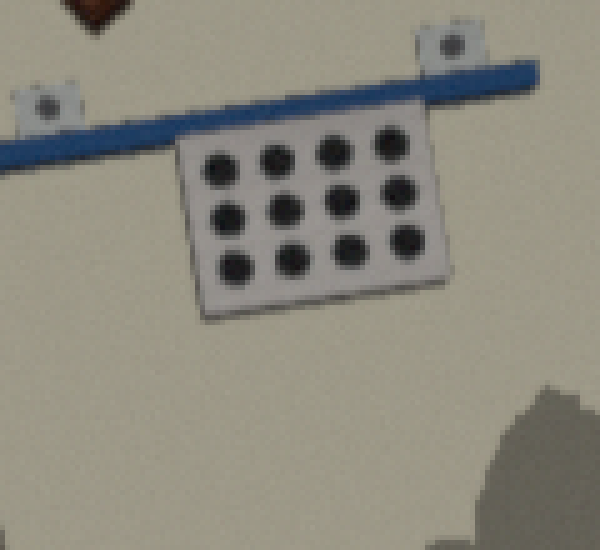

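The block is flush along the fence, with its upper edge running from (180,138) to (425,97). The two directions agree within 0.2°, and the fingers are clear. I'm handing in.

```bash
python3 -c "
from h import *
s=env.observe(); print(s['time'],s['wrist_force']); print(env.job_done())"
```

```text
13.6667 [-0.11496318  1.35753034 -0.68499056]
the job is handed in; nothing more can be done
None
```

The block now lies flush against the fence, and I handed the job in at about 13.7 s of the 72 s allowed. No verdict was reported.

- **Turning:** Three corner pushes on alternate ends turned the block about 90°. Just before the straight push it was about 0.7° off square and 16 mm from where it started. It was still about 126 mm short of the fence.
- **Straight push:** I pushed the back side with both open fingertips until the fence stopped the block. The wrist force rose from 6 N while sliding to about 33 N at contact, so the block had stopped moving.
- **Last checks:** In the final top picture the block is parallel to the fence within 0.2°. Its middle is at x = -49.6 mm and y = -22 mm in the fence frame, a gap of about 1.6 mm. The camera calibration is only good to about 2 mm, so the gap could be nothing.
- **Bystanders:** The arm had backed off clear and touched nothing. The bottles and jar near the fence, and the cup, looked unmoved in the pictures. I did not measure them again at the end, and bottle_d was outside the cropped views.

One measurement disagreed: two readings taken with the arm over the block came out wrong, and I ignored them.

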